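Seal the sample canister with the ratchet press

TASK

Screw the press down tight on the lid of the sample canister: swing the ratchet lever back and forth between its two guard posts (clockwise seen from above drives the foot down, the way back runs free) until the lever will go no further even from the start of a stroke. Stop pushing as soon as you feel the lever come up solid, never force it, then let go. Leave the rack, bottle and tub where they are.

Things in the scene. Friction and masses are not known exactly. Their poses are not given: they have to be found in the camera images.
- press: Grey C-shaped press fixed to the table: base plate 260x200x12 mm, column at the back (+x side), arm 60 mm wide over the canister. Origin on the table straight below the vertical screw axis; x axis from the screw axis to the column, z up. Two steel guard posts, 16 mm thick, 220 mm tall, stand 85 mm from the screw axis, 46 degrees either side of the press's -x direction; the lever swings between them
- lever_pivot (a point): point on the vertical screw axis at the height of the lever, 200 mm above the table
- grip (a point): middle of the lever's handle, the part to push: round, black, horizontal, 20 mm thick, 75 mm long (radially), centre 150 mm from the screw axis and 200 mm above the table. It reaches out from the round ratchet head (92 mm wide, top 213 mm above the table). Moves with the lever; its -x axis points outward along the handle
- lever (a joint): lever angle (rad): 0 along the press's -x axis, grows clockwise seen from above; posts stop it at -0.6 and 0.6. Clockwise it turns the screw, about 3 N at the handle, after up to 30 degrees of free play (12 teeth); back it freewheels, about 1 N. A full stroke turns the screw 60 degrees. Screw tight: the lever stops solid anywhere in its stroke. Over 35 N on the lever, also at the posts, is forcing it
- foot_under (a point): centre of the underside of the round steel press foot (60 mm wide, 10 mm thick) above the lid; one radian of screw lowers it by 2.5 mm; 3 to 7 mm above the lid at the start, level with the lid's top (112 mm above the table) when tight
- lid_top (a point): centre of the top of the canister lid (104 mm wide), 112 mm above the table; canister 100 mm tall, loose, standing on the base plate under the foot
- rack: beige tube rack 240 x 100 x 60 mm with three capped tubes, loose bystander; origin at the centre of its underside
- spray: white bottle 68 mm wide, 170 mm tall, loose bystander; origin at the centre of its underside
- tub: white open round tub 124 mm wide, 55 mm tall, loose bystander; origin at the centre of its underside
Not all that is in view belongs to the job. What is shaped like the part that bears lid_top but purple or yellow is not meant.

How it is judged:
By the outcome, as a careful person would: the job done as asked, in the order asked, and still so for the second after the job is handed in, with the robot touching nothing.
It also fails if it takes over 67 s, if anything falls off the work surface, if the arm or the gripper's body presses on something with over 40 N, if the wrist force passes 120 N, or if a joint passes its speed limit or range.

ROBOT

A 6-joint arm with a two-finger parallel gripper is mounted at the origin on the work surface. World frame = base frame: x ahead of the robot, y to its left, z up, the work surface at z = 0. Lengths are in mm, angles in rad, forces in N, time in s.
With the tool pointing down it reaches from about 350 to 775 mm from the base axis. Payload 7.3 kg.
Tool frame: the origin (TCP) lies at the very end of the fingers, on their centre line; the grasp point (between the pads) lies 19 mm behind it; z points along the fingers, y is the line along which they close (so a half turn about z gives the same grasp; the last joint's range is limited). The gripper opens to 92 mm and grips with 3 to 60 N. Pads are 19 mm wide; open, the fingers measure 130 mm over their backs; the gripper's body (75 mm by 190 mm) begins 47 mm behind the grasp point.
Start: joints at [1.078, 0.342, 1.524, -0, 1.275, -0.146], TCP at [178.429, 493.769, 226.741] pointing down, gripper open.
Joint ranges: [-2.53, 2.53], [-0.77, 2.02], [0.04, 2.7], [-1, 4.14], [0.28, 2.66], [-3.11, 3.11]. Speed limits (rad/s): [2.57, 2.57, 3.14, 3.14, 3.14, 3.14].

INTERFACE

Orientations are given as [roll, pitch, yaw] about the fixed x, y, z axes, in that order (R = Rz(yaw) Ry(pitch) Rx(roll)).
In Python, from plant import bot gives the robot as it stands.
- The arm moves only by the tool jog_arm, never from a script. Its argument "targets" is a list of rows, each an object with "xyz": the shift along the tool's x, y, z as a fraction of full scale, a list of three; "spin": the turn about the tool's z as a fraction of full scale. In form: [{"xyz": [x, y, z], "spin": spin}, ...]. A call has exactly 10 rows; each row shifts and turns the commanded pose from where the row before left it, along the tool's axes as they then stand; what a row does not reach is not made up. Full scale, the value 1, is 80 mm for a shift and 0.1 rad for a turn. A row lasts 1/8 s, in which the tool goes at most 62.5 mm and 10.7 degrees, less where a joint would pass 70% of its speed; a pose out of reach is approached as far as the arm can. A call with a number of a shift or a turn outside -1 to 1 is refused whole. A call with a gripper value outside its range is refused whole. "gripper" is the opening in per cent of the stroke, from 0 (shut) to 100 (fully open), set as the call begins (left out, the last holds). The fingers move at their own pace and stop on an object; the grip force is fixed at half the most. Time passes only in rows, so rows that do not move let the fingers close, or fill a call up. It gives the time, the measured TCP pose, the force, the opening and the grip force at its end, in the units of the state.
- bot.get_obs(): the state, without advancing time (a new reading comes with each control period).
- bot.capture(name): name is "side" or "top"; returns the picture (400x640x3 uint8, blue, green, red); there is no depth.
- bot.get_calibration(name): a dict with "vfov" (degrees; the focal length in pixels is half the picture's height over the tangent of half this angle, whatever the lens; pixels are square), "cx", "cy" (the principal point, pixels), "k1" (the pictures are not rectified: a ray, as slopes to the right and down, at radius r is drawn at 1 + k1 r^2 times it, then the intrinsics apply), "eye" and "rotation" of the camera in the world. Camera axes: x right, y down, z forward; pixel columns grow to the right and rows downward; lengths in mm; the calibration is good to about 2 mm. A picture is of the moment at which its call begins. get_calibration takes no time and is no camera call.
- bot.close_job(): hands the job in; it is judged then, once.
The state is a dict: "time": time; "joint_positions": joint angles; "dq": joint speeds; "tau": joint torques, N m; "tool_pos": TCP position; "tcp_rot": TCP orientation; "contact_force": force on the tool from outside, world axes, zero at the start; "moment": the same for the moment, N m; "grip_width": finger opening in mm; "finger_force": force on a finger pad.
Only numpy, scipy, OpenCV 4.12 (cv2) and the standard library are available. Lean on these libraries where they do the work, as an engineer would, in place of code of your own. Each camera call takes 0.05 s, during which the arm holds its last target. There are 200 camera calls.

## Working session

There is one attempt and no reset: what is moved stays moved. The work goes in short steps, Python scripts to look and compute and a tool call to move; the robot and the scene stay as the last step left them, time stands still between calls to the robot, and variables do not carry over. Pictures are saved under pics/ and viewed, at most 10 in all, crops included, and the job is handed in when it is done.

Besides the shell and the picture viewer there is one more tool, called after "Emit:" as a command line: name --argument value ..., lists and objects as JSON in quotes. jog_arm: Moves the arm, as the interface text tells. Shift numbers are shares of 80 mm and turn numbers shares of 0.1 rad, none past 1 either way. Its arguments: {"type":"object","properties":{"targets":{"type":"array","items":{"type":"object","properties":{"xyz":{"type":"array","items":{"type":"number"}},"spin":{"type":"number"}}}},"gripper":{"type":"number"}},"required":["targets"]}

```bash
mkdir -p pics; cat > h.py <<'E'
import numpy as np,cv2
from plant import bot
def K(n):
    c=bot.get_calibration(n); f=200/np.tan(np.radians(c['vfov'])/2); return c,f
def ray(n,u,v):
    c,f=K(n); d=np.array([(u-c['cx'])/f,(v-c['cy'])/f]); r=np.linalg.norm(d); s=r
    for _ in range(30): s=r/(1+c['k1']*s*s)
    d=d*(s/r if r else 1); return np.array(c['eye'],float),np.array(c['rotation'])@np.array([d[0],d[1],1])
def onz(n,u,v,z):
    e,d=ray(n,u,v); return e+d*(z-e[2])/d[2]
def proj(n,p):
    c,f=K(n); q=np.array(c['rotation']).T@(np.array(p,float)-c['eye']); a=q[:2]/q[2]; a=a*(1+c['k1']*(a@a)); return a*f+[c['cx'],c['cy']]
E
python3 - <<'E'
from h import *
for n in ['side','top']:
    cv2.imwrite(f'pics/{n}0.png',bot.capture(n)); print(n,bot.get_calibration(n))
print(bot.get_obs())
E
```

```text
side {'vfov': 46.36436383772977, 'cx': 322.11204923467693, 'cy': 194.87777521819785, 'k1': -0.08630619994176683, 'eye': array([ -134.03109273, -1161.4514198 ,   891.52618553]), 'rotation': array([-2.07419019, -0.00292934, -0.52183369])}
top {'vfov': 57.555174870280126, 'cx': 323.4688287382991, 'cy': 198.27154011001028, 'k1': -0.044445478431567216, 'eye': array([ 338.09379872,    9.54440926, 1219.3095933 ]), 'rotation': array([-2.97371998, -0.02520469, -1.55705168])}
{'time': 0.1, 'joint_positions': array([ 1.07801220e+00,  3.42632451e-01,  1.52488374e+00, -3.28943305e-05,
        1.27536125e+00, -1.45978507e-01]), 'dq': array([-0.00095785, -0.0008464 , -0.00083223,  0.0002978 ,  0.00129596,
       -0.00109587]), 'tau': array([ 1.39556254e-03, -4.32004380e+01, -2.44694567e+01,  7.17878644e-02,
        5.26623591e-02, -7.76259458e-05]), 'tool_pos': array([178.26279777, 493.45277969, 226.13831093]), 'tcp_rot': array([-3.14031696e+00, -1.55762709e-04,  2.79479653e+00]), 'contact_force': array([ 0.13296307, -0.1580794 , -1.09095932]), 'moment': array([ 0.02049017, -0.00299883, -0.01625053]), 'finger_force': 0.0, 'grip_width': 91.49292383323188}
```

View pics/side0.png

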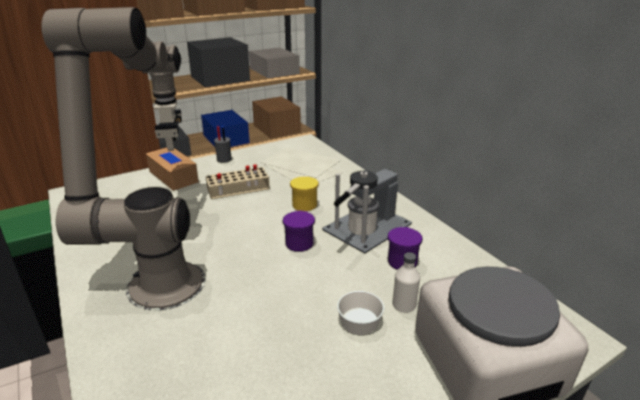

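View pics/top0.png

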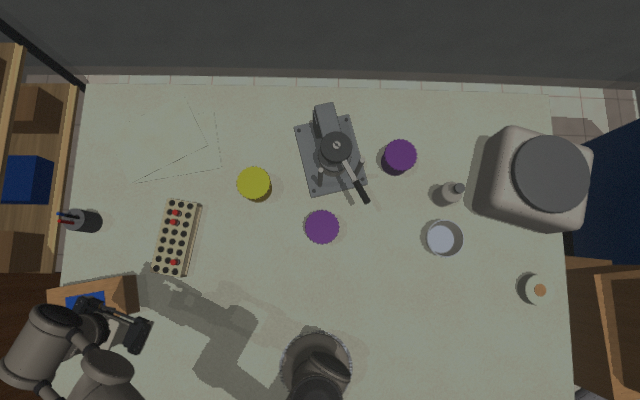

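The press is at about (336,150) in the top view. Its lever reaches to about (366,200), and the guard posts are near (320,180) and (362,165). The side view shows the press at (365,205). The canister under the press is grey; the purple and yellow ones are decoys. I'll enlarge a crop to confirm.

```bash
sed -i "s/c=bot.get_calibration(n); f/c=dict(bot.get_calibration(n)); c['rotation']=Rotation.from_euler('xyz',c['rotation']).as_matrix(); f/; 1a from scipy.spatial.transform import Rotation" h.py
python3 - <<'E'
from h import *
t=cv2.imread('pics/top0.png')[90:220,280:410]; s=cv2.imread('pics/side0.png')[150:260,310:430]
a=cv2.resize(t,(400,400),interpolation=cv2.INTER_CUBIC);b=cv2.resize(s,(400,400),interpolation=cv2.INTER_CUBIC)
cv2.imwrite('pics/c.png',np.clip(np.hstack([a,b])*1.6,0,255))
print(onz('top',336,145,213),onz('top',366,200,200),proj('top',[178,493,226]))
E
```

```text
[665.30056493 -47.44287779 213.        ] [ 508.41591366 -134.99305057  200.        ] [129.56087396 317.97919594][ WARN:0@0.439] global loadsave.cpp:1063 imwrite_ Unsupported depth image for selected encoder is fallbacked to CV_8U.
```

View pics/c.png

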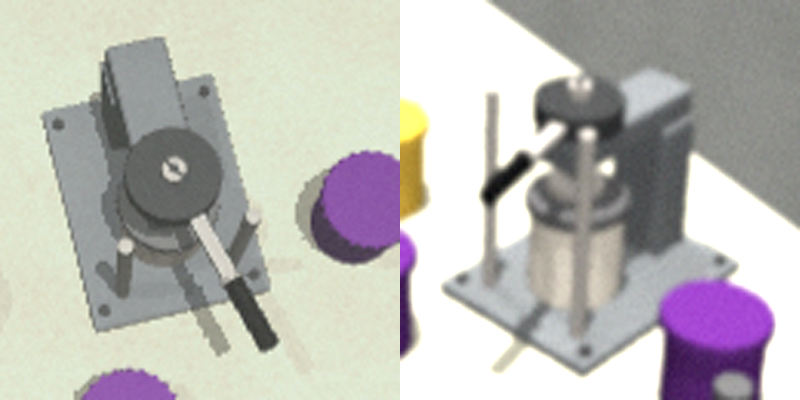

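The crop confirms the press. In crop pixels, the head centre is (172,174), the post tops are (125,245) and (254,214), and the handle runs from (232,284) to (270,348), at the right-hand end of its swing seen from above.

```bash
python3 - <<'E'
from h import *
s=130/400
P=lambda x,y,z: onz('top',280+x*s-.35,90+y*s-.35,z)[:2]
h=P(172,174,213);a=P(125,245,220);b=P(254,214,220);g0=P(232,284,207);g1=P(270,348,207)
c=[P(*q,12) for q in [(42,115),(213,75),(270,288),(97,330)]]
print('head',h,'posts',a,b,np.linalg.norm(a-h),np.linalg.norm(b-h),np.linalg.norm(a-b),'expect',2*85*np.sin(np.radians(46)))
print('corners',c,np.mean(c,0))
m=(a+b)/2; d=np.array([b[1]-a[1],-(b[0]-a[0])]);
for v in (c[1]-c[2],c[0]-c[3],h-m): print('yaw x',np.degrees(np.arctan2(v[1],v[0])))
v=a-b; print('yaw from posts',np.degrees(np.arctan2(v[1],v[0]))-90)
g=(g0+g1)/2; print('grip',g0,g1,g,np.linalg.norm(g-h),np.degrees(np.arctan2(*(h-g)[::-1])))
E
```

```text
head [661.671606   -46.17316285] posts [590.67096899  -3.16015186] [ 622.61726779 -122.04287627] 83.01330959337334 85.33144054895723 123.10023627059974 expect 122.28776605757068
corners [array([792.634638  ,  90.35008117]), array([ 845.27999766, -103.31975581]), array([ 597.65566211, -166.78141585]), array([547.09079218,  23.34291511])] [695.66527248 -39.10204384]
yaw x 14.37449917900921
yaw x 15.263949769144078
yaw x 16.622894107180848
yaw from posts 15.041257471840268
grip [ 558.82920082 -102.97945127] [ 499.44124895 -137.92787189] [ 529.13522489 -120.45366158] 151.93250083050833 29.268609588427037
```

Emit:
jog_arm --targets '[{"xyz": [-0.5,-0.42,-0.06]},{"xyz": [-0.5,-0.42,-0.06]},{"xyz": [-0.5,-0.42,-0.06]},{"xyz": [-0.5,-0.42,-0.06]},{"xyz": [-0.5,-0.42,-0.06]},{"xyz": [-0.5,-0.42,-0.06]},{"xyz": [-0.5,-0.42,-0.06]},{"xyz": [-0.5,-0.42,0]},{"xyz": [-0.5,-0.42,0]},{"xyz": [-0.5,-0.42,0]}]' --gripper 60

```text
invalid input
```

Emit:
jog_arm --targets '[{"xyz": [-0.5,-0.42,-0.06],"spin": 0},{"xyz": [-0.5,-0.42,-0.06],"spin": 0},{"xyz": [-0.5,-0.42,-0.06],"spin": 0},{"xyz": [-0.5,-0.42,-0.06],"spin": 0},{"xyz": [-0.5,-0.42,-0.06],"spin": 0},{"xyz": [-0.5,-0.42,-0.06],"spin": 0},{"xyz": [-0.5,-0.42,-0.06],"spin": 0},{"xyz": [-0.5,-0.42,0],"spin": 0},{"xyz": [-0.5,-0.42,0],"spin": 0},{"xyz": [-0.5,-0.42,0],"spin": 0}]' --gripper 60

```text
time: 1.35
tool_pos: [440.9, 40.2, 260.2]
tcp_rot: [3.141, -0.0, 2.795]
contact_force: [-0.3, -0.4, 0.0]
grip_width: 55.0
finger_force: 0.0
```

Emit:
jog_arm --targets '[{"xyz": [-0.43,-0.38,0],"spin": 0},{"xyz": [-0.43,-0.38,0],"spin": 0},{"xyz": [-0.43,-0.38,0],"spin": 0},{"xyz": [-0.43,-0.38,0],"spin": 0},{"xyz": [0,0,0],"spin": -1},{"xyz": [0,0,0],"spin": -1},{"xyz": [0,0,0],"spin": -1},{"xyz": [0,0,0],"spin": -1},{"xyz": [0,0,0],"spin": -1},{"xyz": [0,0,0],"spin": -1}]' --gripper 60

```text
time: 2.6
tool_pos: [528.3, -119.2, 259.9]
tcp_rot: [3.141, -0.001, -2.885]
contact_force: [0.8, -0.4, 0.5]
grip_width: 54.7
finger_force: 0.0
```

Emit:
jog_arm --targets '[{"xyz": [0,0,0],"spin": -1},{"xyz": [0,0,0],"spin": -1},{"xyz": [0,0,0],"spin": -0.6},{"xyz": [0,0,0.1],"spin": 0},{"xyz": [0,0,0.1],"spin": 0},{"xyz": [0,0,0.1],"spin": 0},{"xyz": [0,0,0],"spin": 0},{"xyz": [0,0,0],"spin": 0},{"xyz": [0,0,0],"spin": 0},{"xyz": [0,0,0],"spin": 0}]' --gripper 60

```text
time: 3.85
tool_pos: [528.6, -119.4, 236.6]
tcp_rot: [-3.141, 0.0, -2.628]
contact_force: [-0.4, -0.1, -0.2]
grip_width: 55.2
finger_force: 0.0
```

```bash
python3 - <<'E'
from h import *
for n,p in (('side',[530,-120,210]),('top',[530,-120,210])):
    im=bot.capture(n); u,v=proj(n,p).astype(int); print(n,u,v)
    cv2.imwrite(f'pics/{n}1.png',np.clip(cv2.resize(im[v-50:v+50,u-65:u+65],(780,600),interpolation=cv2.INTER_CUBIC)*1.4,0,255).astype('uint8'))
o=bot.get_obs();print(o['time'],o['tool_pos'],o['tcp_rot'])
E
```

```text
side 340 195
top 361 191
3.95 [ 528.54195931 -119.32654365  236.47732212] [-3.14139184e+00  3.09494102e-04 -2.62846233e+00]
```

View pics/side1.png

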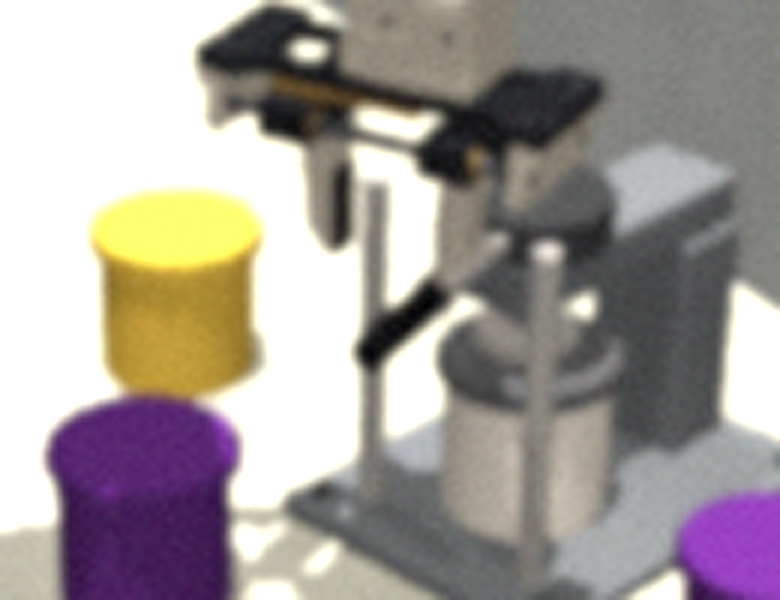

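The fingers, with tips at about (335,240) and (465,285) in the crop, straddle the handle centred at (405,325). I'll descend and narrow the gap.

Emit:
jog_arm --targets '[{"xyz": [0,0,0.16],"spin": 0},{"xyz": [0,0,0.16],"spin": 0},{"xyz": [0,0,0.16],"spin": 0},{"xyz": [0,0,0.16],"spin": 0},{"xyz": [0,0,0],"spin": 0},{"xyz": [0,0,0],"spin": 0},{"xyz": [0,0,0],"spin": 0},{"xyz": [0,0,0],"spin": 0},{"xyz": [0,0,0],"spin": 0},{"xyz": [0,0,0],"spin": 0}]' --gripper 60

```text
time: 5.2
tool_pos: [528.5, -119.3, 185.2]
tcp_rot: [-3.141, 0.0, -2.628]
contact_force: [0.1, 0.2, -0.6]
grip_width: 54.9
finger_force: 0.0
```

Emit:
jog_arm --targets '[{"xyz": [0,0,0],"spin": 0},{"xyz": [0,0,0],"spin": 0},{"xyz": [0,0,0],"spin": 0},{"xyz": [0,0,0],"spin": 0},{"xyz": [0,0,0],"spin": 0},{"xyz": [0,0,0],"spin": 0},{"xyz": [-0.01,-0.18,0],"spin": -1},{"xyz": [-0.01,-0.18,0],"spin": -1},{"xyz": [-0.005,-0.09,0],"spin": -0.5},{"xyz": [0,0,0],"spin": 0}]' --gripper 35

```text
time: 6.45
tool_pos: [550.1, -148.1, 184.9]
tcp_rot: [3.141, -0.0, -2.379]
contact_force: [-1.7, 1.1, -0.6]
grip_width: 32.2
finger_force: 0.4
```

Emit:
jog_arm --targets '[{"xyz": [-0.004,-0.115,0],"spin": -0.6},{"xyz": [-0.004,-0.115,0],"spin": -0.6},{"xyz": [-0.006,0.15,0],"spin": 0.8},{"xyz": [-0.006,0.15,0],"spin": 0.8},{"xyz": [-0.006,0.15,0],"spin": 0.8},{"xyz": [-0.006,0.15,0],"spin": 0.8},{"xyz": [-0.006,0.15,0],"spin": 0.8},{"xyz": [-0.006,0.15,0],"spin": 0.8},{"xyz": [-0.006,0.15,0],"spin": 0.8},{"xyz": [-0.006,0.15,0],"spin": 0.8}]' --gripper 35

```text
time: 7.7
tool_pos: [513.8, -80.5, 185.4]
tcp_rot: [-3.14, 0.002, -2.902]
contact_force: [2.0, -2.0, -0.4]
grip_width: 32.5
finger_force: 1.2
```

Emit:
jog_arm --targets '[{"xyz": [-0.006,0.142,0],"spin": 0.76},{"xyz": [-0.006,0.142,0],"spin": 0.76},{"xyz": [-0.006,0.142,0],"spin": 0.76},{"xyz": [-0.006,0.142,0],"spin": 0.76},{"xyz": [-0.006,0.142,0],"spin": 0.76},{"xyz": [-0.006,0.142,0],"spin": 0.76},{"xyz": [-0.006,0.142,0],"spin": 0.76},{"xyz": [0,0,0],"spin": 0},{"xyz": [0,0,0],"spin": 0},{"xyz": [0,0,0],"spin": 0}]' --gripper 35

```text
time: 8.95
tool_pos: [515.2, -2.1, 185.1]
tcp_rot: [3.141, -0.0, 2.853]
contact_force: [-0.8, -0.8, 0.2]
grip_width: 32.0
finger_force: 0.1
```

Emit:
jog_arm --targets '[{"xyz": [-0.012,-0.187,0],"spin": -1},{"xyz": [-0.012,-0.187,0],"spin": -1},{"xyz": [-0.012,-0.187,0],"spin": -1},{"xyz": [-0.012,-0.187,0],"spin": -1},{"xyz": [-0.012,-0.187,0],"spin": -1},{"xyz": [-0.012,-0.187,0],"spin": -1},{"xyz": [-0.012,-0.187,0],"spin": -1},{"xyz": [-0.012,-0.187,0],"spin": -1},{"xyz": [-0.012,-0.187,0],"spin": -1},{"xyz": [-0.012,-0.187,0],"spin": -1}]' --gripper 35

```text
time: 10.2
tool_pos: [546.6, -142.2, 184.7]
tcp_rot: [3.139, -0.001, -2.427]
contact_force: [-3.0, 0.8, 0.4]
grip_width: 31.9
finger_force: 1.0
```

Emit:
jog_arm --targets '[{"xyz": [-0.003,-0.113,0],"spin": -0.6},{"xyz": [-0.003,-0.113,0],"spin": -0.6},{"xyz": [-0.003,-0.113,0],"spin": -0.6},{"xyz": [0,-0.01,0],"spin": -0.05},{"xyz": [0,-0.01,0],"spin": -0.05},{"xyz": [0,-0.01,0],"spin": -0.05},{"xyz": [0,-0.01,0],"spin": -0.05},{"xyz": [0,-0.01,0],"spin": -0.05},{"xyz": [0,-0.01,0],"spin": -0.05},{"xyz": [0,0,0],"spin": 0}]' --gripper 35

```text
time: 11.45
tool_pos: [570.4, -163.5, 185.1]
tcp_rot: [3.14, 0.0, -2.22]
contact_force: [-2.0, 1.7, 1.4]
grip_width: 32.1
finger_force: 1.6
```

Emit:
jog_arm --targets '[{"xyz": [0,-0.006,0],"spin": -0.04},{"xyz": [0,-0.006,0],"spin": -0.04},{"xyz": [0,-0.006,0],"spin": -0.04},{"xyz": [0,-0.006,0],"spin": -0.04},{"xyz": [0,-0.006,0],"spin": -0.04},{"xyz": [0,-0.006,0],"spin": -0.04},{"xyz": [0,0,0],"spin": 0},{"xyz": [0,0,0],"spin": 0},{"xyz": [0,0,0],"spin": 0},{"xyz": [0,0,0],"spin": 0}]' --gripper 35

```text
time: 12.7
tool_pos: [570.7, -163.4, 184.9]
tcp_rot: [3.134, 0.0, -2.196]
contact_force: [-11.0, 8.7, 6.4]
grip_width: 32.3
finger_force: 6.8
```

Emit:
jog_arm --targets '[{"xyz": [0,0.15,0],"spin": 0.6},{"xyz": [-0.17,0,0],"spin": 0},{"xyz": [-0.17,0,0],"spin": 0},{"xyz": [-0.002,0.08,0],"spin": 0.52},{"xyz": [-0.002,0.08,0],"spin": 0.52},{"xyz": [-0.002,0.08,0],"spin": 0.52},{"xyz": [-0.002,0.08,0],"spin": 0.52},{"xyz": [0,0.007,0],"spin": 0.05},{"xyz": [0,0.007,0],"spin": 0.05},{"xyz": [0,0.007,0],"spin": 0.05}]' --gripper 35

```text
time: 13.95
tool_pos: [562.2, -118.3, 185.2]
tcp_rot: [-3.141, 0.001, -2.479]
contact_force: [3.7, -0.7, 0.5]
grip_width: 32.0
finger_force: 1.5
```

Emit:
jog_arm --targets '[{"xyz": [0,0.007,0],"spin": 0.046},{"xyz": [0,0.007,0],"spin": 0.046},{"xyz": [0,0.007,0],"spin": 0.046},{"xyz": [0,0.007,0],"spin": 0.046},{"xyz": [0,0.007,0],"spin": 0.046},{"xyz": [0,0.007,0],"spin": 0.046},{"xyz": [0,0.007,0],"spin": 0.046},{"xyz": [0,0.007,0],"spin": 0.046},{"xyz": [0,0.007,0],"spin": 0.046},{"xyz": [0,0.007,0],"spin": 0.046}]' --gripper 35

```text
time: 15.2
tool_pos: [558.1, -113.6, 185.1]
tcp_rot: [3.142, 0.0, -2.526]
contact_force: [4.1, -1.2, -0.3]
grip_width: 32.2
finger_force: 1.5
```

Emit:
jog_arm --targets '[{"xyz": [0,0.0075,0],"spin": 0.05},{"xyz": [0,0.0075,0],"spin": 0.05},{"xyz": [0,0.0075,0],"spin": 0.05},{"xyz": [0,0.0075,0],"spin": 0.05},{"xyz": [0,0.0075,0],"spin": 0.05},{"xyz": [0,0.0075,0],"spin": 0.05},{"xyz": [0,0.0075,0],"spin": 0.05},{"xyz": [0,0.0075,0],"spin": 0.05},{"xyz": [0,0.0075,0],"spin": 0.05},{"xyz": [0,0.0075,0],"spin": 0.05}]' --gripper 35

```text
time: 16.45
tool_pos: [554.7, -108.6, 185.1]
tcp_rot: [3.141, -0.0, -2.576]
contact_force: [3.2, -1.7, 0.2]
grip_width: 32.3
finger_force: 1.4
```

Emit:
jog_arm --targets '[{"xyz": [0,0.0075,0],"spin": 0.05},{"xyz": [0,0.0075,0],"spin": 0.05},{"xyz": [0,0.0075,0],"spin": 0.05},{"xyz": [0,0.0075,0],"spin": 0.05},{"xyz": [0,0.0075,0],"spin": 0.05},{"xyz": [0,0.0075,0],"spin": 0.05},{"xyz": [0,0.0075,0],"spin": 0.05},{"xyz": [0,0.0075,0],"spin": 0.05},{"xyz": [0,0.0075,0],"spin": 0.05},{"xyz": [0,0.0075,0],"spin": 0.05}]' --gripper 35

```text
time: 17.7
tool_pos: [551.6, -103.5, 185.1]
tcp_rot: [3.142, 0.0, -2.626]
contact_force: [3.0, -1.6, 0.0]
grip_width: 32.4
finger_force: 1.4
```

Emit:
jog_arm --targets '[{"xyz": [0,0.0075,0],"spin": 0.05},{"xyz": [0,0.0075,0],"spin": 0.05},{"xyz": [0,0.0075,0],"spin": 0.05},{"xyz": [0,0.0075,0],"spin": 0.05},{"xyz": [0,0.0075,0],"spin": 0.05},{"xyz": [0,0.0075,0],"spin": 0.05},{"xyz": [0,0.0075,0],"spin": 0.05},{"xyz": [0,0.0075,0],"spin": 0.05},{"xyz": [0,0.0075,0],"spin": 0.05},{"xyz": [0,0.0075,0],"spin": 0.05}]' --gripper 35

```text
time: 18.95
tool_pos: [548.8, -98.2, 185.1]
tcp_rot: [3.142, 0.0, -2.676]
contact_force: [3.1, -1.0, -1.0]
grip_width: 31.8
finger_force: 1.4
```

Emit:
jog_arm --targets '[{"xyz": [0,0.0075,0],"spin": 0.05},{"xyz": [0,0.0075,0],"spin": 0.05},{"xyz": [0,0.0075,0],"spin": 0.05},{"xyz": [0,0.0075,0],"spin": 0.05},{"xyz": [0,0.0075,0],"spin": 0.05},{"xyz": [0,0.0075,0],"spin": 0.05},{"xyz": [0,0.0075,0],"spin": 0.05},{"xyz": [0,0.0075,0],"spin": 0.05},{"xyz": [0,0.0075,0],"spin": 0.05},{"xyz": [0,0.0075,0],"spin": 0.05}]' --gripper 35

```text
time: 20.2
tool_pos: [546.2, -92.8, 185.1]
tcp_rot: [3.142, 0.0, -2.726]
contact_force: [3.2, -1.1, -0.0]
grip_width: 32.1
finger_force: 1.4
```

Emit:
jog_arm --targets '[{"xyz": [0,0.0075,0],"spin": 0.05},{"xyz": [0,0.0075,0],"spin": 0.05},{"xyz": [0,0.0075,0],"spin": 0.05},{"xyz": [0,0.0075,0],"spin": 0.05},{"xyz": [0,0.0075,0],"spin": 0.05},{"xyz": [0,0.0075,0],"spin": 0.05},{"xyz": [0,0.0075,0],"spin": 0.05},{"xyz": [0,0.0075,0],"spin": 0.05},{"xyz": [0,0.0075,0],"spin": 0.05},{"xyz": [0,0.0075,0],"spin": 0.05}]' --gripper 35

```text
time: 21.45
tool_pos: [543.9, -87.2, 185.1]
tcp_rot: [3.142, 0.0, -2.776]
contact_force: [3.5, -2.0, 0.3]
grip_width: 32.0
finger_force: 1.4
```

Emit:
jog_arm --targets '[{"xyz": [0,0.0075,0],"spin": 0.05},{"xyz": [0,0.0075,0],"spin": 0.05},{"xyz": [0,0.0075,0],"spin": 0.05},{"xyz": [0,0.0075,0],"spin": 0.05},{"xyz": [0,0.0075,0],"spin": 0.05},{"xyz": [0,0.0075,0],"spin": 0.05},{"xyz": [0,0.0075,0],"spin": 0.05},{"xyz": [0,0.0075,0],"spin": 0.05},{"xyz": [0,0.0075,0],"spin": 0.05},{"xyz": [0,0.0075,0],"spin": 0.05}]' --gripper 35

```text
time: 22.7
tool_pos: [541.9, -81.6, 185.1]
tcp_rot: [3.142, 0.0, -2.826]
contact_force: [2.1, -1.7, 1.1]
grip_width: 31.9
finger_force: 1.4
```

Emit:
jog_arm --targets '[{"xyz": [0,0.0075,0],"spin": 0.05},{"xyz": [0,0.0075,0],"spin": 0.05},{"xyz": [0,0.0075,0],"spin": 0.05},{"xyz": [0,0.0075,0],"spin": 0.05},{"xyz": [0,0.0075,0],"spin": 0.05},{"xyz": [0,0.0075,0],"spin": 0.05},{"xyz": [0,0.0075,0],"spin": 0.05},{"xyz": [0,0.0075,0],"spin": 0.05},{"xyz": [0,0.0075,0],"spin": 0.05},{"xyz": [0,0.0075,0],"spin": 0.05}]' --gripper 35

```text
time: 23.95
tool_pos: [540.2, -75.9, 185.1]
tcp_rot: [3.142, -0.0, -2.876]
contact_force: [3.8, -1.4, -0.3]
grip_width: 32.1
finger_force: 1.3
```

Emit:
jog_arm --targets '[{"xyz": [0,0.0075,0],"spin": 0.05},{"xyz": [0,0.0075,0],"spin": 0.05},{"xyz": [0,0.0075,0],"spin": 0.05},{"xyz": [0,0.0075,0],"spin": 0.05},{"xyz": [0,0.0075,0],"spin": 0.05},{"xyz": [0,0.0075,0],"spin": 0.05},{"xyz": [0,0.0075,0],"spin": 0.05},{"xyz": [0,0.0075,0],"spin": 0.05},{"xyz": [0,0.0075,0],"spin": 0.05},{"xyz": [0,0.0075,0],"spin": 0.05}]' --gripper 35

```text
time: 25.2
tool_pos: [538.7, -70.0, 185.1]
tcp_rot: [3.142, 0.0, -2.926]
contact_force: [1.9, -2.8, 0.1]
grip_width: 32.5
finger_force: 1.3
```

Emit:
jog_arm --targets '[{"xyz": [0,0.0075,0],"spin": 0.05},{"xyz": [0,0.0075,0],"spin": 0.05},{"xyz": [0,0.0075,0],"spin": 0.05},{"xyz": [0,0.0075,0],"spin": 0.05},{"xyz": [0,0.0075,0],"spin": 0.05},{"xyz": [0,0.0075,0],"spin": 0.05},{"xyz": [0,0.0075,0],"spin": 0.05},{"xyz": [0,0.0075,0],"spin": 0.05},{"xyz": [0,0.0075,0],"spin": 0.05},{"xyz": [0,0.0075,0],"spin": 0.05}]' --gripper 35

```text
time: 26.45
tool_pos: [537.6, -64.2, 185.1]
tcp_rot: [3.142, 0.0, -2.976]
contact_force: [2.5, -1.3, -0.9]
grip_width: 31.9
finger_force: 1.3
```

Emit:
jog_arm --targets '[{"xyz": [-0.001,0.0075,0],"spin": 0.05},{"xyz": [-0.001,0.0075,0],"spin": 0.05},{"xyz": [-0.001,0.0075,0],"spin": 0.05},{"xyz": [-0.001,0.0075,0],"spin": 0.05},{"xyz": [-0.001,0.0075,0],"spin": 0.05},{"xyz": [-0.001,0.0075,0],"spin": 0.05},{"xyz": [-0.001,0.0075,0],"spin": 0.05},{"xyz": [-0.001,0.0075,0],"spin": 0.05},{"xyz": [-0.001,0.0075,0],"spin": 0.05},{"xyz": [-0.001,0.0075,0],"spin": 0.05}]' --gripper 35

```text
time: 27.7
tool_pos: [537.2, -58.1, 185.0]
tcp_rot: [3.141, -0.001, -3.026]
contact_force: [-2.1, -2.6, 1.5]
grip_width: 32.3
finger_force: 1.5
```

Emit:
jog_arm --targets '[{"xyz": [-0.001,0.0075,0],"spin": 0.05},{"xyz": [-0.001,0.0075,0],"spin": 0.05},{"xyz": [-0.001,0.0075,0],"spin": 0.05},{"xyz": [-0.001,0.0075,0],"spin": 0.05},{"xyz": [-0.001,0.0075,0],"spin": 0.05},{"xyz": [-0.001,0.0075,0],"spin": 0.05},{"xyz": [-0.001,0.0075,0],"spin": 0.05},{"xyz": [-0.001,0.0075,0],"spin": 0.05},{"xyz": [-0.001,0.0075,0],"spin": 0.05},{"xyz": [-0.001,0.0075,0],"spin": 0.05}]' --gripper 35

```text
time: 28.95
tool_pos: [537.7, -52.1, 185.1]
tcp_rot: [3.141, -0.0, -3.076]
contact_force: [-2.7, -2.5, -0.2]
grip_width: 32.3
finger_force: 1.5
```

Emit:
jog_arm --targets '[{"xyz": [-0.0005,0.008,0],"spin": 0.052},{"xyz": [-0.0005,0.008,0],"spin": 0.052},{"xyz": [-0.0005,0.008,0],"spin": 0.052},{"xyz": [-0.0005,0.008,0],"spin": 0.052},{"xyz": [-0.0005,0.008,0],"spin": 0.052},{"xyz": [-0.0005,0.008,0],"spin": 0.052},{"xyz": [-0.0005,0.008,0],"spin": 0.052},{"xyz": [-0.0005,0.008,0],"spin": 0.052},{"xyz": [-0.0005,0.008,0],"spin": 0.052},{"xyz": [-0.0005,0.008,0],"spin": 0.052}]' --gripper 35

```text
time: 30.2
tool_pos: [537.8, -45.6, 185.1]
tcp_rot: [3.141, -0.0, -3.128]
contact_force: [-2.6, -3.9, -0.4]
grip_width: 32.3
finger_force: 1.5
```

Emit:
jog_arm --targets '[{"xyz": [-0.0005,0.008,0],"spin": 0.052},{"xyz": [-0.0005,0.008,0],"spin": 0.052},{"xyz": [-0.0005,0.008,0],"spin": 0.052},{"xyz": [-0.0005,0.008,0],"spin": 0.052},{"xyz": [-0.0005,0.008,0],"spin": 0.052},{"xyz": [-0.0005,0.008,0],"spin": 0.052},{"xyz": [-0.0005,0.008,0],"spin": 0.052},{"xyz": [-0.0005,0.008,0],"spin": 0.052},{"xyz": [-0.0005,0.008,0],"spin": 0.052},{"xyz": [-0.0005,0.008,0],"spin": 0.052}]' --gripper 35

```text
time: 31.45
tool_pos: [538.3, -39.2, 185.1]
tcp_rot: [3.141, 0.0, 3.103]
contact_force: [-2.7, -2.7, -0.3]
grip_width: 32.1
finger_force: 1.5
```

Emit:
jog_arm --targets '[{"xyz": [-0.0005,0.008,0],"spin": 0.052},{"xyz": [-0.0005,0.008,0],"spin": 0.052},{"xyz": [-0.0005,0.008,0],"spin": 0.052},{"xyz": [-0.0005,0.008,0],"spin": 0.052},{"xyz": [-0.0005,0.008,0],"spin": 0.052},{"xyz": [-0.0005,0.008,0],"spin": 0.052},{"xyz": [-0.0005,0.008,0],"spin": 0.052},{"xyz": [-0.0005,0.008,0],"spin": 0.052},{"xyz": [-0.0005,0.008,0],"spin": 0.052},{"xyz": [-0.0005,0.008,0],"spin": 0.052}]' --gripper 35

```text
time: 32.7
tool_pos: [539.1, -32.9, 185.1]
tcp_rot: [3.141, 0.0, 3.051]
contact_force: [-2.4, -2.0, 0.1]
grip_width: 32.1
finger_force: 1.5
```

Emit:
jog_arm --targets '[{"xyz": [-0.0005,0.008,0],"spin": 0.052},{"xyz": [-0.0005,0.008,0],"spin": 0.052},{"xyz": [-0.0005,0.008,0],"spin": 0.052},{"xyz": [-0.0005,0.008,0],"spin": 0.052},{"xyz": [-0.0005,0.008,0],"spin": 0.052},{"xyz": [-0.0005,0.008,0],"spin": 0.052},{"xyz": [-0.0005,0.008,0],"spin": 0.052},{"xyz": [-0.0005,0.008,0],"spin": 0.052},{"xyz": [-0.0005,0.008,0],"spin": 0.052},{"xyz": [-0.0005,0.008,0],"spin": 0.052}]' --gripper 35

```text
time: 33.95
tool_pos: [540.2, -26.6, 185.1]
tcp_rot: [3.142, -0.0, 2.999]
contact_force: [-3.2, -2.6, 0.2]
grip_width: 32.1
finger_force: 1.5
```

Emit:
jog_arm --targets '[{"xyz": [-0.0005,0.008,0],"spin": 0.052},{"xyz": [-0.0005,0.008,0],"spin": 0.052},{"xyz": [-0.0005,0.008,0],"spin": 0.052},{"xyz": [-0.0005,0.008,0],"spin": 0.052},{"xyz": [-0.0005,0.008,0],"spin": 0.052},{"xyz": [-0.0005,0.008,0],"spin": 0.052},{"xyz": [-0.0005,0.008,0],"spin": 0.052},{"xyz": [-0.0005,0.008,0],"spin": 0.052},{"xyz": [-0.0005,0.008,0],"spin": 0.052},{"xyz": [-0.0005,0.008,0],"spin": 0.052}]' --gripper 35

```text
time: 35.2
tool_pos: [541.7, -20.3, 185.1]
tcp_rot: [3.141, 0.0, 2.947]
contact_force: [-1.9, -2.0, -0.2]
grip_width: 32.4
finger_force: 1.5
```

Emit:
jog_arm --targets '[{"xyz": [-0.0005,0.008,0],"spin": 0.052},{"xyz": [-0.0005,0.008,0],"spin": 0.052},{"xyz": [-0.0005,0.008,0],"spin": 0.052},{"xyz": [-0.0005,0.008,0],"spin": 0.052},{"xyz": [-0.0005,0.008,0],"spin": 0.052},{"xyz": [-0.0005,0.008,0],"spin": 0.052},{"xyz": [-0.0005,0.008,0],"spin": 0.052},{"xyz": [-0.0005,0.008,0],"spin": 0.052},{"xyz": [-0.0005,0.008,0],"spin": 0.052},{"xyz": [-0.0005,0.008,0],"spin": 0.052}]' --gripper 35

```text
time: 36.45
tool_pos: [543.5, -14.1, 185.1]
tcp_rot: [3.141, -0.0, 2.895]
contact_force: [-3.4, -3.7, 0.2]
grip_width: 31.9
finger_force: 1.5
```

Emit:
jog_arm --targets '[{"xyz": [-0.008,-0.153,0],"spin": -1},{"xyz": [-0.008,-0.153,0],"spin": -1},{"xyz": [-0.008,-0.153,0],"spin": -1},{"xyz": [-0.008,-0.153,0],"spin": -1},{"xyz": [-0.008,-0.153,0],"spin": -1},{"xyz": [-0.008,-0.153,0],"spin": -1},{"xyz": [-0.008,-0.153,0],"spin": -1},{"xyz": [-0.008,-0.153,0],"spin": -1},{"xyz": [-0.008,-0.153,0],"spin": -1},{"xyz": [-0.008,-0.153,0],"spin": -1}]' --gripper 35

```text
time: 37.7
tool_pos: [573.6, -127.3, 185.3]
tcp_rot: [3.141, 0.001, -2.384]
contact_force: [-3.7, 2.9, 1.3]
grip_width: 32.2
finger_force: 1.8
```

Emit:
jog_arm --targets '[{"xyz": [0.005,-0.119,0],"spin": -0.79},{"xyz": [0.005,-0.119,0],"spin": -0.79},{"xyz": [0,0.086,0],"spin": 0.58},{"xyz": [0,0.086,0],"spin": 0.58},{"xyz": [0,0.013,0],"spin": 0.085},{"xyz": [0,0.013,0],"spin": 0.085},{"xyz": [0,0.013,0],"spin": 0.085},{"xyz": [0,0.013,0],"spin": 0.085},{"xyz": [0,0.013,0],"spin": 0.085},{"xyz": [0,0.013,0],"spin": 0.085}]' --gripper 35

```text
time: 38.95
tool_pos: [571.3, -128.6, 185.1]
tcp_rot: [3.142, 0.0, -2.397]
contact_force: [1.5, 0.5, -0.2]
grip_width: 32.0
finger_force: 0.3
```

Emit:
jog_arm --targets '[{"xyz": [0,-0.122,0],"spin": -0.8},{"xyz": [0,-0.122,0],"spin": -0.8},{"xyz": [0,-0.03,0],"spin": -0.2},{"xyz": [0,0,0],"spin": 0},{"xyz": [0,0.069,0],"spin": 0.45},{"xyz": [0,0.069,0],"spin": 0.45},{"xyz": [0,0.069,0],"spin": 0.45},{"xyz": [0,0.02,0],"spin": 0.13},{"xyz": [0,0.02,0],"spin": 0.13},{"xyz": [0,0.02,0],"spin": 0.13}]' --gripper 35

```text
time: 40.2
tool_pos: [570.9, -130.0, 185.2]
tcp_rot: [-3.141, 0.0, -2.391]
contact_force: [1.4, 0.4, 0.4]
grip_width: 32.0
finger_force: 0.3
```

Emit:
jog_arm --targets '[{"xyz": [0,0.008,0],"spin": 0.052},{"xyz": [0,0.008,0],"spin": 0.052},{"xyz": [0,0.008,0],"spin": 0.052},{"xyz": [0,0.008,0],"spin": 0.052},{"xyz": [0,0.008,0],"spin": 0.052},{"xyz": [0,0.008,0],"spin": 0.052},{"xyz": [0,0.008,0],"spin": 0.052},{"xyz": [0,0.008,0],"spin": 0.052},{"xyz": [0,0.008,0],"spin": 0.052},{"xyz": [0,0.008,0],"spin": 0.052}]' --gripper 35

```text
time: 41.45
tool_pos: [566.5, -125.1, 185.1]
tcp_rot: [3.141, 0.0, -2.443]
contact_force: [0.1, -0.3, -0.1]
grip_width: 31.9
finger_force: 0.1
```

Emit:
jog_arm --targets '[{"xyz": [-0.025,0.112,0],"spin": 0.75},{"xyz": [-0.025,0.112,0],"spin": 0.75},{"xyz": [-0.025,0.11,0],"spin": 0.75},{"xyz": [-0.025,0.109,0],"spin": 0.75},{"xyz": [-0.025,0.109,0],"spin": 0.75},{"xyz": [0,0.015,0],"spin": 0.1},{"xyz": [0,0.015,0],"spin": 0.1},{"xyz": [0,0.015,0],"spin": 0.1},{"xyz": [0,0.015,0],"spin": 0.1},{"xyz": [0,0.015,0],"spin": 0.1}]' --gripper 35

```text
time: 42.7
tool_pos: [550.2, -77.0, 185.1]
tcp_rot: [-3.142, -0.0, -2.868]
contact_force: [-1.6, -2.7, 0.1]
grip_width: 32.1
finger_force: 1.6
```

Emit:
jog_arm --targets '[{"xyz": [-0.0005,0.008,0],"spin": 0.055},{"xyz": [-0.0005,0.008,0],"spin": 0.055},{"xyz": [-0.0005,0.008,0],"spin": 0.055},{"xyz": [-0.0005,0.008,0],"spin": 0.055},{"xyz": [-0.0005,0.008,0],"spin": 0.055},{"xyz": [-0.0005,0.008,0],"spin": 0.055},{"xyz": [-0.0005,0.008,0],"spin": 0.055},{"xyz": [-0.0005,0.008,0],"spin": 0.055},{"xyz": [-0.0005,0.008,0],"spin": 0.055},{"xyz": [-0.0005,0.008,0],"spin": 0.055}]' --gripper 35

```text
time: 43.95
tool_pos: [549.1, -70.5, 185.1]
tcp_rot: [3.141, -0.0, -2.923]
contact_force: [-1.8, -3.8, 0.5]
grip_width: 32.2
finger_force: 1.6
```

Emit:
jog_arm --targets '[{"xyz": [-0.0005,0.008,0],"spin": 0.055},{"xyz": [-0.0005,0.008,0],"spin": 0.055},{"xyz": [-0.0005,0.008,0],"spin": 0.055},{"xyz": [-0.0005,0.008,0],"spin": 0.055},{"xyz": [-0.0005,0.008,0],"spin": 0.055},{"xyz": [-0.0005,0.008,0],"spin": 0.055},{"xyz": [-0.0005,0.008,0],"spin": 0.055},{"xyz": [-0.0005,0.008,0],"spin": 0.055},{"xyz": [-0.0005,0.008,0],"spin": 0.055},{"xyz": [-0.0005,0.008,0],"spin": 0.055}]' --gripper 35

```text
time: 45.2
tool_pos: [548.3, -64.1, 185.1]
tcp_rot: [3.142, 0.0, -2.978]
contact_force: [-2.0, -3.9, -1.1]
grip_width: 32.2
finger_force: 1.6
```

Emit:
jog_arm --targets '[{"xyz": [-0.0005,0.008,0],"spin": 0.055},{"xyz": [-0.0005,0.008,0],"spin": 0.055},{"xyz": [-0.0005,0.008,0],"spin": 0.055},{"xyz": [-0.0005,0.008,0],"spin": 0.055},{"xyz": [-0.0005,0.008,0],"spin": 0.055},{"xyz": [-0.0005,0.008,0],"spin": 0.055},{"xyz": [-0.0005,0.008,0],"spin": 0.055},{"xyz": [-0.0005,0.008,0],"spin": 0.055},{"xyz": [-0.0005,0.008,0],"spin": 0.055},{"xyz": [-0.0005,0.008,0],"spin": 0.055}]' --gripper 35

```text
time: 46.45
tool_pos: [547.8, -57.8, 185.1]
tcp_rot: [3.142, -0.0, -3.033]
contact_force: [-1.9, -3.3, -0.6]
grip_width: 32.0
finger_force: 1.6
```

Emit:
jog_arm --targets '[{"xyz": [-0.0005,0.008,0],"spin": 0.055},{"xyz": [-0.0005,0.008,0],"spin": 0.055},{"xyz": [-0.0005,0.008,0],"spin": 0.055},{"xyz": [-0.0005,0.008,0],"spin": 0.055},{"xyz": [-0.0005,0.008,0],"spin": 0.055},{"xyz": [-0.0005,0.008,0],"spin": 0.055},{"xyz": [-0.0005,0.008,0],"spin": 0.055},{"xyz": [-0.0005,0.008,0],"spin": 0.055},{"xyz": [-0.0005,0.008,0],"spin": 0.055},{"xyz": [-0.0005,0.008,0],"spin": 0.055}]' --gripper 35

```text
time: 47.7
tool_pos: [547.6, -51.3, 185.1]
tcp_rot: [3.141, 0.0, -3.088]
contact_force: [-2.3, -3.5, 0.3]
grip_width: 31.9
finger_force: 1.6
```

Emit:
jog_arm --targets '[{"xyz": [-0.0005,0.008,0],"spin": 0.055},{"xyz": [-0.0005,0.008,0],"spin": 0.055},{"xyz": [-0.0005,0.008,0],"spin": 0.055},{"xyz": [-0.0005,0.008,0],"spin": 0.055},{"xyz": [-0.0005,0.008,0],"spin": 0.055},{"xyz": [-0.0005,0.008,0],"spin": 0.055},{"xyz": [-0.0005,0.008,0],"spin": 0.055},{"xyz": [-0.0005,0.008,0],"spin": 0.055},{"xyz": [-0.0005,0.008,0],"spin": 0.055},{"xyz": [-0.0005,0.008,0],"spin": 0.055}]' --gripper 35

```text
time: 48.95
tool_pos: [547.8, -44.9, 185.1]
tcp_rot: [3.141, -0.0, 3.14]
contact_force: [-2.2, -3.5, -0.2]
grip_width: 32.4
finger_force: 1.6
```

Emit:
jog_arm --targets '[{"xyz": [-0.0005,0.008,0],"spin": 0.055},{"xyz": [-0.0005,0.008,0],"spin": 0.055},{"xyz": [-0.0005,0.008,0],"spin": 0.055},{"xyz": [-0.0005,0.008,0],"spin": 0.055},{"xyz": [-0.0005,0.008,0],"spin": 0.055},{"xyz": [-0.0005,0.008,0],"spin": 0.055},{"xyz": [-0.0005,0.008,0],"spin": 0.055},{"xyz": [-0.0005,0.008,0],"spin": 0.055},{"xyz": [-0.0005,0.008,0],"spin": 0.055},{"xyz": [-0.0005,0.008,0],"spin": 0.055}]' --gripper 35

```text
time: 50.2
tool_pos: [548.4, -38.5, 185.1]
tcp_rot: [3.141, -0.0, 3.085]
contact_force: [-3.8, -3.4, 0.0]
grip_width: 32.1
finger_force: 1.6
```

Emit:
jog_arm --targets '[{"xyz": [-0.0005,0.008,0],"spin": 0.055},{"xyz": [-0.0005,0.008,0],"spin": 0.055},{"xyz": [-0.0005,0.008,0],"spin": 0.055},{"xyz": [-0.0005,0.008,0],"spin": 0.055},{"xyz": [-0.0005,0.008,0],"spin": 0.055},{"xyz": [-0.0005,0.008,0],"spin": 0.055},{"xyz": [-0.0005,0.008,0],"spin": 0.055},{"xyz": [-0.0005,0.008,0],"spin": 0.055},{"xyz": [-0.0005,0.008,0],"spin": 0.055},{"xyz": [-0.0005,0.008,0],"spin": 0.055}]' --gripper 35

```text
time: 51.45
tool_pos: [549.3, -32.2, 185.1]
tcp_rot: [3.142, 0.0, 3.03]
contact_force: [-3.5, -2.0, 0.1]
grip_width: 32.4
finger_force: 1.7
```

Emit:
jog_arm --targets '[{"xyz": [-0.0005,0.008,0],"spin": 0.055},{"xyz": [-0.0005,0.008,0],"spin": 0.055},{"xyz": [-0.0005,0.008,0],"spin": 0.055},{"xyz": [-0.0005,0.008,0],"spin": 0.055},{"xyz": [-0.0005,0.008,0],"spin": 0.055},{"xyz": [-0.0005,0.008,0],"spin": 0.055},{"xyz": [-0.0005,0.008,0],"spin": 0.055},{"xyz": [-0.0005,0.008,0],"spin": 0.055},{"xyz": [-0.0005,0.008,0],"spin": 0.055},{"xyz": [-0.0005,0.008,0],"spin": 0.055}]' --gripper 35

```text
time: 52.7
tool_pos: [550.6, -25.9, 185.1]
tcp_rot: [3.142, -0.0, 2.975]
contact_force: [-2.7, -2.4, 0.6]
grip_width: 32.2
finger_force: 1.7
```

Emit:
jog_arm --targets '[{"xyz": [-0.0005,0.0085,0],"spin": 0.059},{"xyz": [-0.0005,0.0085,0],"spin": 0.059},{"xyz": [-0.0005,0.0085,0],"spin": 0.059},{"xyz": [-0.0005,0.0085,0],"spin": 0.059},{"xyz": [-0.0005,0.0085,0],"spin": 0.059},{"xyz": [-0.0005,0.0085,0],"spin": 0.059},{"xyz": [-0.0005,0.0085,0],"spin": 0.059},{"xyz": [-0.0005,0.0085,0],"spin": 0.059},{"xyz": [-0.0005,0.0085,0],"spin": 0.059},{"xyz": [-0.0005,0.0085,0],"spin": 0.059}]' --gripper 35

```text
time: 53.95
tool_pos: [552.3, -19.3, 185.1]
tcp_rot: [3.142, -0.0, 2.916]
contact_force: [-3.5, -3.0, 0.1]
grip_width: 32.1
finger_force: 1.7
```

Emit:
jog_arm --targets '[{"xyz": [0,0.0085,0],"spin": 0.06},{"xyz": [0,0.0085,0],"spin": 0.06},{"xyz": [0,0.0085,0],"spin": 0.06},{"xyz": [0,0.0085,0],"spin": 0.06},{"xyz": [0,0.0085,0],"spin": 0.06},{"xyz": [0,0.0085,0],"spin": 0.06},{"xyz": [0,0.0085,0],"spin": 0.06},{"xyz": [0,0.0085,0],"spin": 0.06},{"xyz": [0,0.0085,0],"spin": 0.06},{"xyz": [0,0.0085,0],"spin": 0.06}]' --gripper 35

```text
time: 55.2
tool_pos: [554.1, -12.7, 185.2]
tcp_rot: [3.141, 0.0, 2.856]
contact_force: [-2.5, -2.4, -0.1]
grip_width: 32.0
finger_force: 1.6
```

Emit:
jog_arm --targets '[{"xyz": [-0.008,-0.151,0],"spin": -1},{"xyz": [-0.008,-0.151,0],"spin": -1},{"xyz": [-0.008,-0.151,0],"spin": -1},{"xyz": [-0.008,-0.151,0],"spin": -1},{"xyz": [-0.008,-0.151,0],"spin": -1},{"xyz": [-0.008,-0.151,0],"spin": -1},{"xyz": [-0.008,-0.151,0],"spin": -1},{"xyz": [-0.007,0.146,0],"spin": 0.8},{"xyz": [-0.007,0.146,0],"spin": 0.8},{"xyz": [0,0.02,0],"spin": 0.14}]' --gripper 35

```text
time: 56.45
tool_pos: [552.4, -71.3, 185.5]
tcp_rot: [-3.141, 0.002, -2.9]
contact_force: [0.9, -2.3, -1.0]
grip_width: 32.1
finger_force: 0.9
```

Emit:
jog_arm --targets '[{"xyz": [0,0.0085,0],"spin": 0.06},{"xyz": [0,0.0085,0],"spin": 0.06},{"xyz": [0,0.0085,0],"spin": 0.06},{"xyz": [0,0.0085,0],"spin": 0.06},{"xyz": [0,0.0085,0],"spin": 0.06},{"xyz": [0,0.0085,0],"spin": 0.06},{"xyz": [0,0.0085,0],"spin": 0.06},{"xyz": [0,0.0085,0],"spin": 0.06},{"xyz": [0,0.0085,0],"spin": 0.06},{"xyz": [0,0.0085,0],"spin": 0.06}]' --gripper 35

```text
time: 57.7
tool_pos: [550.2, -65.2, 185.1]
tcp_rot: [3.142, 0.0, -2.961]
contact_force: [2.3, -2.3, 2.2]
grip_width: 31.9
finger_force: 1.5
```

Emit:
jog_arm --targets '[{"xyz": [0,0.0085,0],"spin": 0.06},{"xyz": [0,0.0085,0],"spin": 0.06},{"xyz": [0,0.0085,0],"spin": 0.06},{"xyz": [0,0.0085,0],"spin": 0.06},{"xyz": [0,0.0085,0],"spin": 0.06},{"xyz": [0,0.0085,0],"spin": 0.06},{"xyz": [0,0.0085,0],"spin": 0.06},{"xyz": [0,0.0085,0],"spin": 0.06},{"xyz": [0,0.0085,0],"spin": 0.06},{"xyz": [0,0.0085,0],"spin": 0.06}]' --gripper 35

```text
time: 58.95
tool_pos: [549.2, -58.5, 185.1]
tcp_rot: [3.142, 0.0, -3.021]
contact_force: [1.4, -2.6, 0.4]
grip_width: 32.1
finger_force: 1.5
```

Emit:
jog_arm --targets '[{"xyz": [0,0.0085,0],"spin": 0.06},{"xyz": [0,0.0085,0],"spin": 0.06},{"xyz": [0,0.0085,0],"spin": 0.06},{"xyz": [0,0.0085,0],"spin": 0.06},{"xyz": [0,0.0085,0],"spin": 0.06},{"xyz": [0,0.0085,0],"spin": 0.06},{"xyz": [0,0.0085,0],"spin": 0.06},{"xyz": [0,0.0085,0],"spin": 0.06},{"xyz": [0,0.0085,0],"spin": 0.06},{"xyz": [0,0.0085,0],"spin": 0.06}]' --gripper 35

```text
time: 60.2
tool_pos: [548.5, -51.7, 185.1]
tcp_rot: [3.141, -0.0, -3.081]
contact_force: [3.9, -3.5, -0.1]
grip_width: 32.3
finger_force: 1.5
```

Emit:
jog_arm --targets '[{"xyz": [0,0.0085,0],"spin": 0.06},{"xyz": [0,0.0085,0],"spin": 0.06},{"xyz": [0,0.0085,0],"spin": 0.06},{"xyz": [0,0.0085,0],"spin": 0.06},{"xyz": [0,0.0085,0],"spin": 0.06},{"xyz": [0,0.0085,0],"spin": 0.06},{"xyz": [0,0.0085,0],"spin": 0.06},{"xyz": [0,0.0085,0],"spin": 0.06},{"xyz": [0,0.0085,0],"spin": 0.06},{"xyz": [0,0.0085,0],"spin": 0.06}]' --gripper 35

```text
time: 61.45
tool_pos: [548.4, -45.1, 185.1]
tcp_rot: [-3.141, 0.0, -3.141]
contact_force: [3.4, -4.1, 0.1]
grip_width: 32.0
finger_force: 1.9
```

Emit:
jog_arm --targets '[{"xyz": [0,0.0085,0],"spin": 0.06},{"xyz": [0,0.0085,0],"spin": 0.06},{"xyz": [0,0.0085,0],"spin": 0.06},{"xyz": [0,0.0085,0],"spin": 0.06},{"xyz": [0,0.0085,0],"spin": 0.06},{"xyz": [0,0.0085,0],"spin": 0.06},{"xyz": [0,0.0085,0],"spin": 0.06},{"xyz": [0,0,0],"spin": 0},{"xyz": [0,0,0],"spin": 0},{"xyz": [0,0,0],"spin": 0}]' --gripper 35

```text
time: 62.7
tool_pos: [548.7, -41.4, 185.1]
tcp_rot: [-3.14, 0.001, 3.1]
contact_force: [3.5, -8.4, -0.5]
grip_width: 32.0
finger_force: 3.9
```

Emit:
jog_arm --targets '[{"xyz": [0,0.009,0],"spin": 0.02},{"xyz": [0,0.009,0],"spin": 0.02},{"xyz": [0,0.009,0],"spin": 0.02},{"xyz": [0,0.009,0],"spin": 0.02},{"xyz": [0,0,0],"spin": 0},{"xyz": [0,0,0],"spin": 0},{"xyz": [0,0,0],"spin": 0},{"xyz": [0,0,0],"spin": 0},{"xyz": [0,0,0],"spin": 0},{"xyz": [0,0,0],"spin": 0}]' --gripper 35

```text
time: 63.95
tool_pos: [548.7, -39.3, 185.1]
tcp_rot: [-3.138, 0.0, 3.092]
contact_force: [2.0, -10.7, -1.6]
grip_width: 32.3
finger_force: 5.4
```

Emit:
jog_arm --targets '[{"xyz": [0,0.008,0],"spin": 0.04},{"xyz": [0,0.008,0],"spin": 0.04},{"xyz": [0,0.008,0],"spin": 0.04},{"xyz": [0,0.008,0],"spin": 0.04},{"xyz": [0,0.008,0],"spin": 0.04},{"xyz": [0,0.008,0],"spin": 0.04},{"xyz": [0,0.008,0],"spin": 0.04},{"xyz": [0,0,0],"spin": 0},{"xyz": [0,0,0],"spin": 0},{"xyz": [0,0,0],"spin": 0}]' --gripper 35

```text
time: 65.2
tool_pos: [549.0, -36.1, 185.1]
tcp_rot: [-3.136, 0.001, 3.064]
contact_force: [1.7, -15.2, -1.6]
grip_width: 32.0
finger_force: 7.7
```

Emit:
jog_arm --targets '[{"xyz": [0,0.0125,0],"spin": 0.06},{"xyz": [0,0.0125,0],"spin": 0.06},{"xyz": [0,0.0125,0],"spin": 0.06},{"xyz": [0,0.0125,0],"spin": 0.06},{"xyz": [0,0,0],"spin": 0},{"xyz": [0,-0.07,0],"spin": 0},{"xyz": [0,-0.07,0],"spin": 0},{"xyz": [0,0,-0.3],"spin": 0},{"xyz": [0,0,-0.3],"spin": 0},{"xyz": [0,0,-0.2],"spin": 0}]' --gripper 35

```text
time: 66.45
tool_pos: [547.4, -39.2, 249.8]
tcp_rot: [3.14, -0.001, 3.041]
contact_force: [0.4, -0.4, -0.8]
grip_width: 31.9
finger_force: 0.0
```

```bash
python3 -c "
from plant import bot
print(bot.close_job())"
```

```text
the job is handed in; nothing more can be done
None
```

I handed the job in at 66.45 s, just under the 67 s limit, with the gripper clear; the lever was firming up (15 N, last reading) but still creeping, and I had no time to read a final 4 mm push or retest from the start of a stroke, so tightness isn't confirmed.

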